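Hang the rinsed cup on the drying post

ROBOT

A 6-joint arm with a two-finger parallel gripper is mounted at the origin on the work surface. World frame = base frame: x ahead of the robot, y to its left, z up, the work surface at z = 0. Lengths are in m, angles in rad, forces in N, time in s.
With the tool pointing down it reaches from about 0.225 to 0.875 m from the base axis. Payload 3.4 kg.
Tool frame: the origin (TCP) lies on the mounting face of the last link; the fingertips stand 173 mm ahead of it and the grasp point (between the pads) lies 155 mm ahead of it; z points along the fingers, y is the line along which they close (so a half turn about z gives the same grasp; the last joint's range is limited). The gripper opens to 85 mm and grips with 20 to 120 N. Pads are 22 mm wide; open, the fingers measure 114 mm over their backs; the gripper's body (76 mm by 85 mm) begins 54 mm behind the grasp point. The pads swing forward as they close: fully open they stand 13 mm farther back than shut.
Start: joints at [1.01, 0.276, 1.505, -0, 1.361, -0.121], TCP at [0.245, 0.52, 0.405] pointing down, gripper open.
Joint ranges: [-2.89, 2.89], [-0.75, 2.08], [0.22, 2.7], [-1.18, 4.32], [0.11, 2.71], [-2.7, 2.7]. Speed limits (rad/s): [2.57, 2.57, 3.14, 3.14, 3.14, 3.14].

INTERFACE

Orientations are given as a unit quaternion [w, x, y, z].
In Python, from rig import manip gives the robot as it stands.
- The arm moves only by the tool carry_out, never from a script. Its arguments are lists of equal length, an entry for each row: "linear": the shift along the world's x, y, z each as a share of 500 mm, from -1 to 1, a list of three; "angular": the turn, a rotation vector about the world's x, y, z each as a share of 0.08 rad, from -1 to 1, a list of three; "hand": the opening, from 0 (shut) to 1 (fully open). In form: {"linear": [[x, y, z], ...], "angular": [[rx, ry, rz], ...], "hand": [hand, ...]}. A call has 1 to 8 rows; each row shifts and turns the commanded pose from where the row before left it; what a row does not reach is not made up. A row lasts 1/12 s, in which the tool goes at most 41.7 mm and 7.16 degrees, less where a joint would pass 70% of its speed; a pose out of reach is approached as far as the arm can. A call with a number of a shift or a turn outside -1 to 1 is refused whole. A call with a gripper value outside its range is refused whole. The fingers move at their own pace and stop on an object; "force" is the grip in N (left out, the last holds). Time passes only in rows, so rows that do not move let the fingers close. It gives the time, the measured TCP pose, the force, the opening and the grip force at its end, in the units of the state.
- manip.get_state(): the state, without advancing time (a new reading comes with each control period).
- manip.get_image(name): name is "scene" or "top" or "wrist"; returns the picture (400x640x3 uint8, red, green, blue); there is no depth.
- manip.camera_params(name): a dict with "fx", "fy", "cx", "cy" (pixels), "view" (4x4, takes a point from world to camera coordinates); the wrist camera has in their place "hand_eye" (4x4, takes a point from camera to tool coordinates, whose origin is the TCP and whose axes are the flange's). Camera axes: x right, y down, z forward; pixel columns grow to the right and rows downward; lengths in m; the calibration is good to about 2 mm. A picture is of the moment at which its call begins: read the wrist's pose just before it. camera_params takes no time and is no camera call.
- manip.sign_off(): hands the job in; it is judged then, once.
The state is a dict: "clock": time; "qpos": joint angles; "qd": joint speeds; "effort": joint torques, N m; "position": TCP position; "ee_rot": TCP orientation; "contact_force": force on the tool from outside, world axes, zero at the start; "moment": the same for the moment, N m; "width": finger opening in m; "gripper_force": force on a finger pad.
Only numpy, scipy, OpenCV 4.12 (cv2) and the standard library are available. Lean on these libraries where they do the work, as an engineer would, in place of code of your own. Each camera call takes 0.05 s, during which the arm holds its last target. There are 200 camera calls.

TASK

The blue board-rinsing cup has just been washed and lies on its side in the wire cradle. Stand it upside down over the free drying post, lowering it gently (not dropping it) until its rim rests level on the post's base, and let go. Leave the white cup that is already drying, and everything else on the bench, where it is.

Things in the scene. Friction and masses are not known exactly. Their poses are not given: they have to be found in the camera images.
- cup: the blue plastic cup, 90 mm long, 50 mm outside diameter, straight 3 mm wall (44 mm bore), 5 mm closed bottom, about 90 g, with a thin yellow ring round its open rim. Origin: centre of the outside of its closed bottom; +z runs along its axis from the bottom to the open mouth. At the start it lies level in the cradle, axis 45 mm above the bench, mouth pointing roughly away from the robot
- cup_rim (a point): centre of the cup's open mouth, in the plane of the rim: 90 mm from the bottom along the cup's +z
- cradle: fixed wire cradle: two level steel bars along its x, 8 mm thick, 96 mm long, 30 mm apart between centres, their centres 20 mm above the bench, on two black blocks 42 mm wide (y), 20 mm high, under the bars' ends. Origin: centre of its underside on the bench, z up. The cup's middle lies above it
- post: the free drying post, fixed: a round grey base 100 mm across and 12 mm high, three white radial drip ribs on it whose tops are 16 mm above the bench (a cup's rim rests on these), and in its middle an orange upright peg 22 mm in diameter with a rounded tip 72 mm above the bench. Origin: centre of the base's underside, z up
- post_tip (a point): top of the free post's peg, on its axis, 72 mm above the bench
- busy_post: a second drying post, alike and fixed, taken by the white cup, which covers its peg. Origin: centre of the base's underside, z up
- dry_cup: white cup of the same sizes as the blue one, upside down over the second post; its top is 106 mm above the bench. Origin: centre of its closed bottom (now on top); +z points to its mouth, down. Leave it alone
- spool: solder spool, white flanges 60 mm across, 38 mm high, standing flat; origin at the centre of its underside
- fan: black cooling fan, 80 x 80 x 25 mm, lying flat; origin at the centre of its underside
- speaker: grey speaker box, 60 x 90 x 30 mm, lying flat; origin at the centre of its underside
- board: blue circuit board, 90 x 60 mm, about 20 mm high with its parts, lying flat; origin at the centre of its underside
- driver: screwdriver lying on the near part of the bench, about 0.2 m long, under 35 mm high; x along its length

How it is judged:
At the end, for the whole second after the job is handed in: Blue cup released, at rest and upside down over the free post: within 8 degrees of upright, mouth within 15 mm of the peg axis, rim 10 to 22 mm above the bench. White cup within 20 mm, and spool, fan, speaker, board and screwdriver within 30 mm, of their starts (angle between cup's own z axis and vertical above 3 rad and horizontal distance between cup_rim and post_tip below 0.015 m and z of cup_rim in the frame of post between 0.01 and 0.022 m and linear speed of cup below 0.03 m/s and distance of dry_cup from where it was at the start of the episode below 0.02 m and distance of each of spool, fan, speaker, board, driver from where it was at the start of the episode below 0.03 m); the robot touches nothing.
It fails at once if the blue cup is dropped or slammed onto the post: faster than 0.6 m/s while its mouth is over the peg and below the peg's top (horizontal distance between cup_rim and post_tip below 0.025 m and height (world z) of cup_rim below 0.07 m and linear speed of cup above 0.6 m/s).
It fails at once if the white cup is pushed more than 20 mm or tipped by more than about 20 degrees (distance of dry_cup from where it was at the start of the episode above 0.02 m or angle between dry_cup's own z axis and vertical below 2.8 rad).
It fails at once if the spool, fan, speaker, board or screwdriver is moved more than 30 mm (distance of any of spool, fan, speaker, board, driver from where it was at the start of the episode above 0.03 m).
It also fails if it takes over 51 s, if anything falls off the work surface, if the arm or the gripper's body presses on something with over 40 N, if the wrist force passes 120 N, or if a joint passes its speed limit or range.

## Working session

There is one attempt and no reset: what is moved stays moved. The work goes in short steps, Python scripts to look and compute and a tool call to move; the robot and the scene stay as the last step left them, time stands still between calls to the robot, and variables do not carry over. Pictures are saved under pics/ and viewed, at most 10 in all, crops included, and the job is handed in when it is done.

Besides the shell and the picture viewer there is one more tool, called in YAML: its name, and indented under it one key for each argument. carry_out: Moves the arm, as the interface text tells. Its arguments: {"type":"object","properties":{"linear":{"type":"array"},"angular":{"type":"array"},"hand":{"type":"array"},"force":{"type":"number"}},"required":["linear","angular","hand"]}

```bash
mkdir -p pics; python3 - <<'E'
from rig import manip
import cv2,numpy as np
for n in("top","scene"):
    im=manip.get_image(n); cv2.imwrite(f"pics/{n}0.png",im[:,:,::-1])
    p=manip.camera_params(n); print(n,p)
print(manip.camera_params("wrist")); print(manip.get_state())
E
```

```text
top {'fx': 460.4750050516789, 'fy': 460.4750050516789, 'cx': 314.99545022192393, 'cy': 200.80197542945814, 'view': array([[-0.01425063, -0.99984474,  0.01036458,  0.00490735],
       [-0.98425802,  0.01220075, -0.1763159 ,  0.56277651],
       [ 0.17616207, -0.01271403, -0.98427907,  1.26403443],
       [ 0.        ,  0.        ,  0.        ,  1.        ]])}
scene {'fx': 470.83138794427526, 'fy': 470.83138794427526, 'cx': 319.68737168502685, 'cy': 205.57221411178935, 'view': array([[ 0.57174956,  0.82036958, -0.00980757, -0.32772984],
       [ 0.57582142, -0.40977169, -0.70747216, -0.26215137],
       [-0.58440751,  0.39884949, -0.70667316,  1.43427193],
       [ 0.        ,  0.        ,  0.        ,  1.        ]])}
{'fx': 293.7448384696116, 'fy': 293.7448384696116, 'cx': 319.60881922249774, 'cy': 198.83409625287703, 'hand_eye': array([[ 8.36922487e-04, -9.52855013e-01, -3.03424822e-01,
         7.73664986e-02],
       [ 9.99999483e-01,  9.72906222e-04, -2.96997842e-04,
         6.40250700e-04],
       [ 5.78199780e-04, -3.03424417e-01,  9.52855335e-01,
         3.00756747e-02],
       [ 0.00000000e+00,  0.00000000e+00,  0.00000000e+00,
         1.00000000e+00]])}
{'clock': 0.1, 'qpos': array([ 1.00999051e+00,  2.76570644e-01,  1.50601376e+00,  3.01746087e-05,
        1.36070958e+00, -1.20980306e-01]), 'qd': array([ 7.39714278e-04, -5.31512385e-04, -3.33013233e-03, -7.57010823e-05,
       -5.86650864e-06,  9.72623488e-04]), 'effort': array([ 2.26830343e-03, -4.17699909e+01, -2.46406657e+01, -3.45603166e-04,
        5.78403400e-03, -1.58661112e-05]), 'position': array([0.24471734, 0.52012613, 0.40390091]), 'ee_rot': array([-2.98306045e-04,  2.18147487e-01,  9.75915442e-01, -7.96782946e-04]), 'contact_force': array([0.49422074, 0.087249  , 0.48848891]), 'moment': array([-0.01781512, -0.03163973, -0.01778881]), 'gripper_force': 0.0, 'width': 0.08540624956837715}
```

View pics/top0.png

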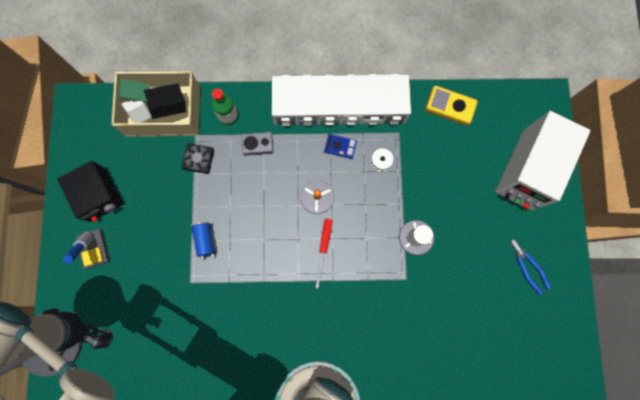

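View pics/scene0.png

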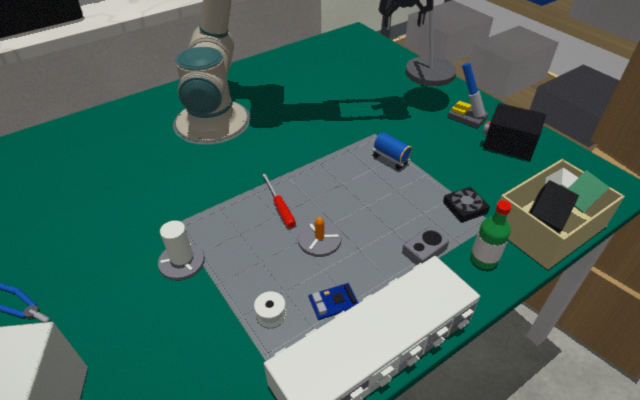

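```bash
cat > h.py <<'E'
import cv2,numpy as np
from scipy.spatial.transform import Rotation as R
from rig import manip
def ray(n,uv,st=None):
    p=manip.camera_params(n); d=np.array([(uv[0]-p['cx'])/p['fx'],(uv[1]-p['cy'])/p['fy'],1.])
    if n=="wrist":
        w,x,y,z=st['ee_rot']; r=R.from_quat([x,y,z,w]); H=p['hand_eye']
        return st['position']+r.apply(H[:3,3]), r.apply(H[:3,:3]@d)
    V=p['view']; return -V[:3,:3].T@V[:3,3], V[:3,:3].T@d
def plane(n,uv,z,st=None):
    c,d=ray(n,uv,st); return (c+d*(z-c[2])/d[2]).round(4)
def tri(rs):
    A=0;b=0
    for c,d in rs:
        d=d/np.linalg.norm(d); P=np.eye(3)-np.outer(d,d); A=A+P; b=b+P@c
    return np.linalg.solve(A,b).round(4)
def blobs(im,lo,hi,amin=15):
    m=cv2.inRange(cv2.cvtColor(im,cv2.COLOR_RGB2HSV),lo,hi)
    cs,_=cv2.findContours(m,cv2.RETR_EXTERNAL,cv2.CHAIN_APPROX_NONE)
    return [c for c in sorted(cs,key=cv2.contourArea,reverse=True) if cv2.contourArea(c)>=amin]
def cen(c): M=cv2.moments(c); return np.array([M['m10'],M['m01']])/M['m00']
E
python3 - <<'E'
from h import *
I={n:cv2.imread(f"pics/{n}0.png")[:,:,::-1].copy() for n in("top","scene")}
for n in I:
    print(n,'blue',[(cen(c).round(1),cv2.contourArea(c),cv2.boxPoints(cv2.minAreaRect(c)).round(1).tolist()) for c in blobs(I[n],(105,130,50),(125,255,255))[:5]])
    print('yel',[(cen(c).round(1),cv2.contourArea(c)) for c in blobs(I[n],(22,120,80),(35,255,255),4)[:8]])
    print('org',[(cen(c).round(1),cv2.contourArea(c),c.reshape(-1,2).min(0),c.reshape(-1,2).max(0)) for c in blobs(I[n],(7,150,80),(19,255,255),10)[:8]])
a=[]
for n in I: a.append(cv2.resize(I[n][{'top':slice(155,295),'scene':slice(110,250)}[n],{'top':slice(170,370),'scene':slice(250,450)}[n]],(800,560),interpolation=cv2.INTER_CUBIC)[:,:,::-1])
cv2.imwrite('pics/c1.png',cv2.resize(np.hstack(a),(800,280))); 
print(plane('top',(203,240),.045),plane('top',(317,194),.07))
E
```

```text
top blue [(array([202.5, 239. ]), 503.0, [[190.6999969482422, 225.1999969482422], [208.39999389648438, 221.89999389648438], [214.1999969482422, 253.3000030517578], [196.5, 256.6000061035156]]), (array([337. , 145.4]), 383.5, [[323.79998779296875, 151.6999969482422], [328.20001220703125, 133.10000610351562], [356.1000061035156, 139.6999969482422], [351.70001220703125, 158.1999969482422]]), (array([ 72.8, 253.2]), 158.5, [[62.0, 259.29998779296875], [77.80000305175781, 241.3000030517578], [84.30000305175781, 247.0], [68.5, 265.0]]), (array([527.9, 275.6]), 137.0, [[513.7999877929688, 258.8999938964844], [519.5, 255.5], [541.9000244140625, 292.5], [536.2000122070312, 295.8999938964844]]), (array([538.4, 270.3]), 134.0, [[524.2000122070312, 254.1999969482422], [529.2000122070312, 250.8000030517578], [552.5999755859375, 285.8999938964844], [547.5, 289.29998779296875]])]
yel [(array([451.1, 105. ]), 1237.0), (array([ 91.6, 256.3]), 257.0)]
org [(array([317. , 194.2]), 28.0, array([315, 190], dtype=int32), array([319, 198], dtype=int32))]
scene blue [(array([334.3, 300.4]), 718.0, [[308.299
[... 313 characters left out ...]
438]]), (array([469.6,  77.7]), 209.0, [[461.70001220703125, 63.900001525878906], [469.5, 61.79999923706055], [477.5, 92.0999984741211], [469.79998779296875, 94.0999984741211]]), (array([ 17.6, 293.6]), 183.5, [[-2.299999952316284, 287.1000061035156], [2.0999999046325684, 279.29998779296875], [37.5, 299.6000061035156], [33.099998474121094, 307.29998779296875]]), (array([ 11.6, 310.9]), 116.0, [[-1.5, 310.0], [0.10000000149011612, 304.5], [25.200000762939453, 312.1000061035156], [23.600000381469727, 317.5]])]
yel [(array([461. , 107.4]), 153.5)]
org [(array([319.2, 227.9]), 144.5, array([315, 217], dtype=int32), array([323, 239], dtype=int32))]
[0.4555 0.3141 0.045 ] [ 0.5786 -0.0083  0.07  ]
```

View pics/c1.png

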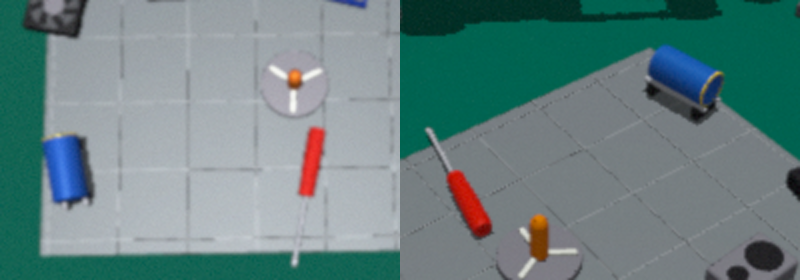

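```bash
cat >> h.py <<'E'
def rot(az,tilt,ysign):
    d=np.array([np.sin(tilt)*np.cos(az),np.sin(tilt)*np.sin(az),-np.cos(tilt)])
    y=ysign*np.array([-np.sin(az),np.cos(az),0]); return R.from_matrix(np.c_[np.cross(y,d),y,d])
def cur(): 
    s=manip.get_state(); w,x,y,z=s['ee_rot']; return s,R.from_quat([x,y,z,w])
def go(grasp,Rt,L=.155):
    "shares: total linear and angular to bring the grasp point to grasp"
    s,r=cur(); tcp=np.array(grasp)-L*Rt.as_matrix()[:,2]
    print('tcp',tcp.round(4),'lin',((tcp-s['position'])/.5).round(4),'ang',((Rt*r.inv()).as_rotvec()/.08).round(3))
E
python3 - <<'E'
from h import *
a=plane('top',(205.35,255),.045);b=plane('top',(199.5,223.5),.045);d=b-a;az=np.arctan2(d[1],d[0]);print(a,b,az)
print(tri([ray('top',(202.5,239)),ray('scene',(389.2,145.6))]),tri([ray('top',(317,194.2)),ray('scene',(319.2,227.9))]),plane('scene',(319,217.5),.072))
c=(a+b)/2; Rt=rot(az,np.radians(30),1)
go(c-.15*Rt.as_matrix()[:,2],Rt)
E
```

```text
[0.4134 0.3064 0.045 ] [0.5024 0.3254 0.045 ] 0.21032587366505792
[0.4563 0.3123 0.0475] [ 0.5842 -0.0087  0.0387] [ 0.5836 -0.0082  0.072 ]
tcp [0.3088 0.2841 0.3091] lin [ 0.1281 -0.4721 -0.1895] ang [-0.742 -6.621  7.943]
```

carry_out:
  linear:
    - [0.016,-0.059,-0.0237]
    - [0.016,-0.059,-0.0237]
    - [0.016,-0.059,-0.0237]
    - [0.016,-0.059,-0.0237]
    - [0.016,-0.059,-0.0237]
    - [0.016,-0.059,-0.0237]
    - [0.016,-0.059,-0.0237]
    - [0.016,-0.059,-0.0237]
  angular:
    - [-0.093,-0.828,0.993]
    - [-0.093,-0.828,0.993]
    - [-0.093,-0.828,0.993]
    - [-0.093,-0.828,0.993]
    - [-0.093,-0.828,0.993]
    - [-0.093,-0.828,0.993]
    - [-0.093,-0.828,0.993]
    - [-0.093,-0.828,0.993]
  hand: [1,1,1,1,1,1,1,1]

```text
clock: 0.77
position: [0.3083, 0.2831, 0.3094]
ee_rot: [0.259, -0.104, 0.96, 0.028]
contact_force: [1.6, -0.6, 0.1]
width: 0.0855
gripper_force: 0.0
```

carry_out:
  linear:
    - [0,0,0]
    - [0,0,0]
    - [0,0,0]
  angular:
    - [0,0,0]
    - [0,0,0]
    - [0,0,0]
  hand: [1,1,1]

```text
clock: 1.02
position: [0.3094, 0.2847, 0.3105]
ee_rot: [0.258, -0.101, 0.96, 0.029]
contact_force: [-0.2, 0.0, -0.3]
width: 0.0858
gripper_force: 0.0
```

```bash
python3 - <<'E'
from h import *
s,r=cur(); im=manip.get_image("wrist"); cv2.imwrite("pics/w1.png",im[:,:,::-1])
print(s['position'],s['qpos'].round(3))
P=[]
for lo,hi in (((105,130,50),(125,255,255)),((20,100,70),(35,255,255))):
  for c in blobs(im,lo,hi)[:3]:
    b=cv2.boxPoints(cv2.minAreaRect(c)); print(cen(c).round(1),cv2.contourArea(c)); print([(u.round(1).tolist(),plane('wrist',u,.045,s)[:2].tolist()) for u in b])
Rt=rot(.21,np.radians(30),1); c=np.array([.458,.316,.045]); go(c-.15*Rt.as_matrix()[:,2],Rt)
E
```

```text
[0.30935686 0.28466624 0.31046225] [ 0.681  0.037  2.143 -0.461  0.532 -0.75 ]
[320.2 183.4] 4478.0
[([293.0, 137.0], [0.4055, 0.2839]), ([348.0, 137.0], [0.396, 0.3283]), ([348.0, 234.0], [0.5279, 0.3666]), ([293.0, 234.0], [0.5413, 0.3036])]
[ 34.2 256.6] 978.0
[([1.0, 261.0], [0.6817, -0.0645]), ([5.0, 241.0], [0.6274, -0.0331]), ([70.19999694824219, 254.0], [0.6438, 0.0316]), ([66.19999694824219, 274.0], [0.7035, 0.0047])]
[634.3 255.2] 178.0
[([627.0, 245.0], [0.4789, 0.7093]), ([639.0, 245.0], [0.4759, 0.7238]), ([639.0, 267.0], [0.5197, 0.7778]), ([627.0, 267.0], [0.5231, 0.7617])]
[611.3 191.3] 1589.5
[([576.2999877929688, 177.3000030517578], [0.3953, 0.5514]), ([638.9000244140625, 172.89999389648438], [0.3784, 0.6035]), ([641.2000122070312, 204.39999389648438], [0.4139, 0.6502]), ([578.5999755859375, 208.89999389648438], [0.4335, 0.5925])]
tcp [0.3089 0.2842 0.3091] lin [-0.0015 -0.0023 -0.0034] ang [-0.044  0.021 -0.016]
```

View pics/w1.png

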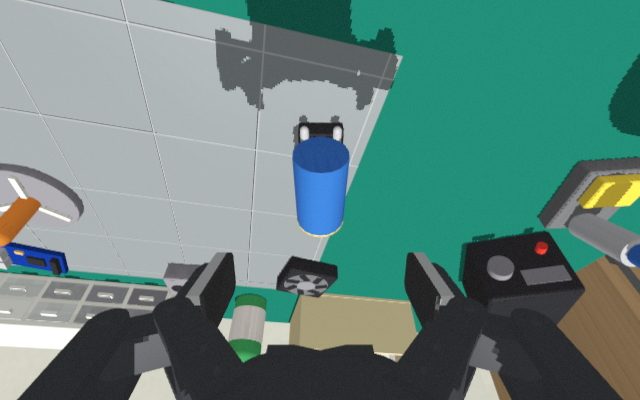

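```bash
python3 - <<'E'
from h import *
s,r=cur(); B=plane('wrist',(321,153),.045,s); print(B, plane('wrist',(320,236),.07,s))
az=.21; u=np.array([np.cos(az),np.sin(az),0]); Rt=rot(az,np.radians(30),1)
go(B+.043*u,Rt); go([.457,.3155,.045],Rt,.151)
E
```

```text
[0.4178 0.3111 0.045 ] [0.5051 0.329  0.07  ]
tcp [0.3841 0.3039 0.1792] lin [ 0.1489  0.0371 -0.2633] ang [-0.044  0.021 -0.016]
tcp [0.3832 0.2998 0.1758] lin [ 0.1471  0.0288 -0.2702] ang [-0.044  0.021 -0.016]
```

carry_out:
  linear:
    - [0.0185,0.0041,-0.0335]
    - [0.0185,0.0041,-0.0335]
    - [0.0185,0.0041,-0.0335]
    - [0.0185,0.0041,-0.0335]
    - [0.0185,0.0041,-0.0335]
    - [0.0185,0.0041,-0.0335]
    - [0.0185,0.0041,-0.0335]
    - [0.0185,0.0041,-0.0335]
  angular:
    - [0,0,0]
    - [0,0,0]
    - [0,0,0]
    - [0,0,0]
    - [0,0,0]
    - [0,0,0]
    - [0,0,0]
    - [0,0,0]
  hand: [1,1,1,1,1,1,1,1]

```text
clock: 1.73
position: [0.3843, 0.303, 0.1756]
ee_rot: [0.258, -0.102, 0.96, 0.029]
contact_force: [0.3, -0.3, 0.6]
width: 0.0853
gripper_force: 0.0
```

carry_out:
  linear:
    - [0,0,0]
    - [0,0,0]
    - [0,0,0]
    - [0,0,0]
    - [0,0,0]
    - [0,0,0]
    - [0,0,0]
    - [0,0,0]
  angular:
    - [0,0,0]
    - [0,0,0]
    - [0,0,0]
    - [0,0,0]
    - [0,0,0]
    - [0,0,0]
    - [0,0,0]
    - [0,0,0]
  hand: [1,1,0.3,0.3,0.3,0.3,0.3,0.3]
  force: 40

```text
clock: 2.4
position: [0.3825, 0.3009, 0.1773]
ee_rot: [0.259, -0.102, 0.96, 0.029]
contact_force: [-3.8, -0.1, 6.7]
width: 0.0498
gripper_force: 40.7
```

```bash
cat >> h.py <<'E'
def tooltf():
    "cup bottom and axis in tool frame at the grip"
    az=.21;u=np.array([np.cos(az),np.sin(az),0]); B=np.load('grip.npz'); 
    return B['b'],B['u']
def place(rim,Rt,b,u):
    s,r=cur(); tcp=np.array(rim)-Rt.apply(b+.09*u)
    print('axis',Rt.apply(u).round(3),'tcp',tcp.round(4),'lin',((tcp-s['position'])/.5).round(4),'ang',((Rt*r.inv()).as_rotvec()/.08).round(3))
E
python3 - <<'E'
from h import *
s,r=cur(); az=.21; u=np.array([np.cos(az),np.sin(az),0]); B=np.array([.416,.309,.045])
b=r.inv().apply(B-s['position']); b[1]=0; ut=r.inv().apply(u); print(b,ut,manip.get_state()['qpos'].round(2))
np.savez('grip.npz',b=b,u=ut)
a=ut.copy(); # level tool so that cup axis is straight down with azimuth 0
Rt=rot(0,np.radians(60),-1); print(Rt.apply(ut))
place([.583,-.008,.12],Rt,b,ut)
E
```

```text
[0.03670311 0.         0.1316623 ] [-0.86458193 -0.00170785  0.50248897] [ 0.6   0.35  2.21 -1.16  0.21 -0.08]
[ 0.00287725  0.00170785 -0.9999944 ]
axis [ 0.003  0.002 -1.   ] tcp [ 0.4504 -0.0082  0.244 ] lin [ 0.1357 -0.6182  0.1335] ang [-26.423  -2.846  26.356]
```

carry_out:
  linear:
    - [0,0,0.04]
    - [0,0,0.04]
    - [0,0,0.04]
    - [0,0,0.04]
    - [0,0,0.04]
    - [0,0,0.04]
    - [0,0,0.04]
    - [0,0,0.04]
  angular:
    - [0,0,0]
    - [0,0,0]
    - [0,0,0]
    - [0,0,0]
    - [0,0,0]
    - [0,0,0]
    - [0,0,0]
    - [0,0,0]
  hand: [0.3,0.3,0.3,0.3,0.3,0.3,0.3,0.3]

```text
clock: 3.07
position: [0.3823, 0.3001, 0.3314]
ee_rot: [0.258, -0.101, 0.96, 0.028]
contact_force: [1.2, 0.2, -0.8]
width: 0.0493
gripper_force: 41.8
```

carry_out:
  linear:
    - [0.0043,-0.0193,0]
    - [0.0043,-0.0193,0]
    - [0.0043,-0.0193,0]
    - [0.0043,-0.0193,0]
    - [0.0043,-0.0193,0]
    - [0.0043,-0.0193,0]
    - [0.0043,-0.0193,0]
    - [0.0043,-0.0193,0]
  angular:
    - [0.907,0.098,-0.905]
    - [0.907,0.098,-0.905]
    - [0.907,0.098,-0.905]
    - [0.907,0.098,-0.905]
    - [0.907,0.098,-0.905]
    - [0.907,0.098,-0.905]
    - [0.907,0.098,-0.905]
    - [0.907,0.098,-0.905]
  hand: [0.3,0.3,0.3,0.3,0.3,0.3,0.3,0.3]

```text
clock: 3.73
position: [0.3997, 0.2226, 0.3303]
ee_rot: [0.243, 0.253, 0.908, 0.227]
contact_force: [-0.7, 0.5, -1.6]
width: 0.0498
gripper_force: 41.8
```

carry_out:
  linear:
    - [0.0043,-0.0193,0]
    - [0.0043,-0.0193,0]
    - [0.0043,-0.0193,0]
    - [0.0043,-0.0193,0]
    - [0.0043,-0.0193,0]
    - [0.0043,-0.0193,0]
    - [0.0043,-0.0193,0]
    - [0.0043,-0.0193,0]
  angular:
    - [0.907,0.098,-0.905]
    - [0.907,0.098,-0.905]
    - [0.907,0.098,-0.905]
    - [0.907,0.098,-0.905]
    - [0.907,0.098,-0.905]
    - [0.907,0.098,-0.905]
    - [0.907,0.098,-0.905]
    - [0.907,0.098,-0.905]
  hand: [0.3,0.3,0.3,0.3,0.3,0.3,0.3,0.3]

```text
clock: 4.4
position: [0.4171, 0.1455, 0.3304]
ee_rot: [0.189, 0.563, 0.704, 0.389]
contact_force: [0.4, 0.2, -1.5]
width: 0.0497
gripper_force: 41.8
```

```bash
python3 - <<'E'
from h import *
s,r=cur();b,u=tooltf(); print(s['qpos'].round(2),s['position']); place([.583,-.008,.12],rot(0,np.radians(60),-1),b,u)
E
```

```text
[ 0.04  0.    2.26  1.5   0.31 -1.54] [0.41710781 0.14551576 0.33040889]
axis [ 0.003  0.002 -1.   ] tcp [ 0.4504 -0.0082  0.244 ] lin [ 0.0665 -0.3073 -0.1727] ang [ 14.453   1.544 -14.459]
```

carry_out:
  linear:
    - [0.0043,-0.0193,0]
    - [0.0043,-0.0193,0]
    - [0.0043,-0.0193,0]
    - [0.0043,-0.0193,0]
    - [0.0043,-0.0193,0]
    - [0.0043,-0.0193,0]
    - [0.0043,-0.0193,0]
    - [0.0043,-0.0193,0]
  angular:
    - [0.907,0.098,-0.905]
    - [0.907,0.098,-0.905]
    - [0.907,0.098,-0.905]
    - [0.907,0.098,-0.905]
    - [0.907,0.098,-0.905]
    - [0.907,0.098,-0.905]
    - [0.907,0.098,-0.905]
    - [0.907,0.098,-0.905]
  hand: [0.3,0.3,0.3,0.3,0.3,0.3,0.3,0.3]

```text
clock: 5.07
position: [0.4343, 0.0683, 0.3303]
ee_rot: [0.102, 0.78, 0.383, 0.485]
contact_force: [0.1, 0.4, -0.2]
width: 0.0497
gripper_force: 41.8
```

carry_out:
  linear:
    - [0.0043,-0.0193,0]
    - [0.0043,-0.0193,0]
    - [0.0043,-0.0193,0]
    - [0.0043,-0.0193,0]
    - [0.0043,-0.0193,0]
    - [0.0043,-0.0193,0]
    - [0.0043,-0.0193,0]
    - [0.0043,-0.0193,0]
  angular:
    - [0.907,0.098,-0.905]
    - [0.907,0.098,-0.905]
    - [0.907,0.098,-0.905]
    - [0.907,0.098,-0.905]
    - [0.907,0.098,-0.905]
    - [0.907,0.098,-0.905]
    - [0.907,0.098,-0.905]
    - [0.907,0.098,-0.905]
  hand: [0.3,0.3,0.3,0.3,0.3,0.3,0.3,0.3]

```text
clock: 5.73
position: [0.4514, -0.0087, 0.3302]
ee_rot: [-0.002, 0.866, -0.002, 0.5]
contact_force: [0.6, 0.5, -0.9]
width: 0.0501
gripper_force: 41.8
```

```bash
python3 - <<'E'
from h import *
s,r=cur();b,u=tooltf(); print(s['qpos'].round(2),s['position']); place([.583,-.008,.12],rot(0,np.radians(60),-1),b,u)
E
```

```text
[-0.28  0.04  2.32  2.35  0.34 -0.95] [ 0.4514038  -0.00873975  0.33015122]
axis [ 0.003  0.002 -1.   ] tcp [ 0.4504 -0.0082  0.244 ] lin [-0.0021  0.0012 -0.1722] ang [-0.066  0.005  0.016]
```

carry_out:
  linear:
    - [0,0,-0.0215]
    - [0,0,-0.0215]
    - [0,0,-0.0215]
    - [0,0,-0.0215]
    - [0,0,-0.0215]
    - [0,0,-0.0215]
    - [0,0,-0.0215]
    - [0,0,-0.0215]
  angular:
    - [0,0,0]
    - [0,0,0]
    - [0,0,0]
    - [0,0,0]
    - [0,0,0]
    - [0,0,0]
    - [0,0,0]
    - [0,0,0]
  hand: [0.3,0.3,0.3,0.3,0.3,0.3,0.3,0.3]

```text
clock: 6.4
position: [0.4516, -0.0084, 0.244]
ee_rot: [-0.001, 0.866, 0.001, 0.5]
contact_force: [0.4, 0.5, -0.4]
width: 0.0498
gripper_force: 41.8
```

```bash
python3 - <<'E'
from h import *
s,r=cur();b,u=tooltf(); print(s['qpos'].round(2),s['position'],s['contact_force']); place([.583,-.008,.12],rot(0,np.radians(60),-1),b,u)
a=[]
for n,(x,y) in (("top",(317,194)),("scene",(320,205))):
    im=manip.get_image(n); cv2.imwrite(f"pics/{n}2.png",im[:,:,::-1])
    a.append(cv2.resize(im[y-60:y+60,x-40:x+40,::-1],(400,600),interpolation=cv2.INTER_CUBIC))
    V=manip.camera_params(n)
    for nm,p in (('bot',s['position']+r.apply(b)),('rim',s['position']+r.apply(b+.09*u)),('tip',np.array([.583,-.008,.072]))):
        q=V['view'][:3,:3]@p+V['view'][:3,3]; print(n,nm,p.round(3),(V['fx']*q[0]/q[2]+V['cx']).round(1),(V['fy']*q[1]/q[2]+V['cy']).round(1))
    print([(cen(c).round(1),cv2.contourArea(c),cv2.boxPoints(cv2.minAreaRect(c)).round(1).tolist()) for c in blobs(im,(105,130,50),(125,255,255))[:4]])
cv2.imwrite('pics/c2.png',np.hstack(a))
E
```

```text
[-0.28  0.25  2.46  2.73  0.64 -1.37] [ 0.45163615 -0.00836551  0.24398455] [ 0.37549884  0.51324928 -0.35312701]
axis [ 0.003  0.002 -1.   ] tcp [ 0.4504 -0.0082  0.244 ] lin [-0.0025  0.0004  0.0001] ang [-0.016  0.014 -0.029]
top bot [ 0.584 -0.008  0.21 ] 317.7 181.3
top rim [ 0.584 -0.008  0.12 ] 317.0 188.4
top tip [ 0.583 -0.008  0.072] 316.9 192.3
[(array([337. , 145.4]), 383.0, [[323.8999938964844, 151.6999969482422], [328.20001220703125, 133.10000610351562], [356.0, 139.5], [351.70001220703125, 158.1999969482422]]), (array([317.8, 183.8]), 328.5, [[309.0, 173.0], [327.0, 173.0], [327.0, 196.0], [309.0, 196.0]]), (array([ 72.7, 253.3]), 158.0, [[62.0, 259.29998779296875], [77.4000015258789, 241.6999969482422], [83.9000015258789, 247.39999389648438], [68.5, 265.0]]), (array([527.8, 275.4]), 137.5, [[513.7999877929688, 258.8999938964844], [519.5, 255.5], [541.9000244140625, 292.5], [536.2000122070312, 295.8999938964844]])]
scene bot [ 0.584 -0.008  0.21 ] 318.5 170.0
scene rim [ 0.584 -0.008  0.12 ] 319.2 202.1
scene tip [ 0.583 -0.008  0.072] 318.9 217.3
[(array([318.9, 186.3]), 882.0, [[306.0, 164.0], [330.0, 164.0], [330.0, 211.0], [306.0, 211.0]]), (array([334.2, 300.5]), 720.0, [[308.20001220703125, 294.6000061035156], [350.20001220703125, 280.6000061035156], [358.6000061035156, 305.79998779296875], [316.6000061035156, 319.79998779296875]]), (array([469.6,  77.7]), 209.0, [[461.70001220703125, 63.900001525878906], [469.5, 61.79999923706055], [477.5, 92.0999984741211], [469.79998779296875, 94.0999984741211]]), (array([ 17.6, 293.6]), 181.5, [[-2.200000047683716, 286.70001220703125], [2.200000047683716, 279.20001220703125], [37.5, 299.79998779296875], [33.0, 307.3999938964844]])]
```

View pics/c2.png

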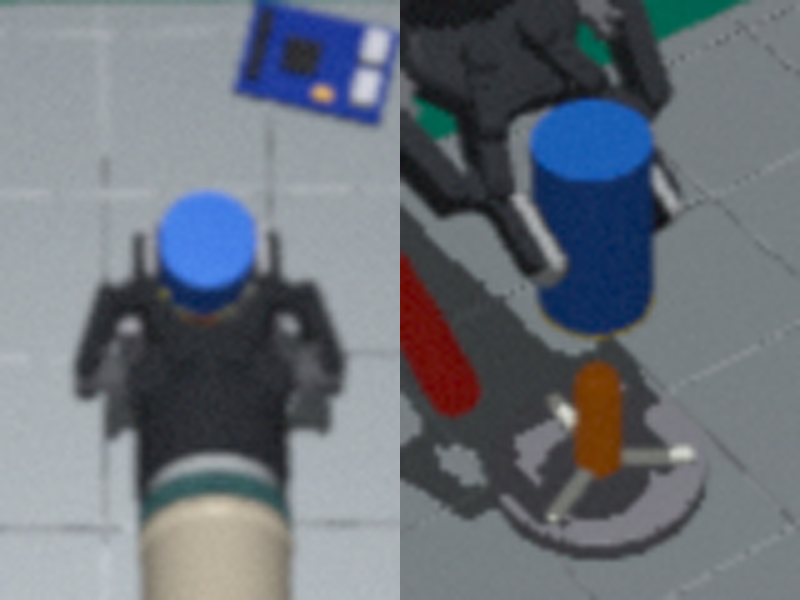

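```bash
python3 - <<'E'
from h import *
a=tri([ray('top',(318.4,182)),ray('scene',(318.4,173))]); print(a)
# peg tip: image tops in each
print(tri([ray('top',(317,194.2)),ray('scene',(319.2,227.9))]))
s,r=cur();print(plane('scene',(318.4,173),.205),plane('top',(318.4,182),.205), plane('scene',(319.2,217.3),.072),plane('scene',(319.2,239),.012),)
im=cv2.imread('pics/scene0.png');
E
```

```text
[ 0.5842 -0.0093  0.2027]
[ 0.5842 -0.0087  0.0387]
[ 0.5867 -0.0101  0.205 ] [ 0.5833 -0.0099  0.205 ] [ 0.5833 -0.0075  0.072 ] [ 0.5922 -0.0144  0.012 ]
```

carry_out:
  linear:
    - [0,0,-0.022]
    - [0,0,-0.022]
    - [0,0,-0.022]
    - [0,0,-0.022]
    - [0,0,-0.022]
    - [0,0,-0.022]
    - [0,0,-0.022]
    - [0,0,-0.022]
  angular:
    - [0,0,0]
    - [0,0,0]
    - [0,0,0]
    - [0,0,0]
    - [0,0,0]
    - [0,0,0]
    - [0,0,0]
    - [0,0,0]
  hand: [0.3,0.3,0.3,0.3,0.3,0.3,0.3,0.3]

```text
clock: 7.17
position: [0.4526, -0.0085, 0.1565]
ee_rot: [-0.001, 0.865, 0.001, 0.501]
contact_force: [-0.1, -0.2, -1.3]
width: 0.0497
gripper_force: 41.8
```

carry_out:
  linear:
    - [0,0,-0.003]
    - [0,0,-0.003]
    - [0,0,-0.003]
    - [0,0,0]
  angular:
    - [0,0,0]
    - [0,0,0]
    - [0,0,0]
    - [0,0,0]
  hand: [0.3,0.3,0.3,0.3]

```text
clock: 7.5
position: [0.4522, -0.0083, 0.1521]
ee_rot: [-0.002, 0.865, 0.001, 0.501]
contact_force: [-0.3, 0.5, -0.9]
width: 0.0497
gripper_force: 41.8
```

carry_out:
  linear:
    - [0,0,-0.002]
    - [0,0,-0.002]
    - [0,0,0]
  angular:
    - [0,0,0]
    - [0,0,0]
    - [0,0,0]
  hand: [0.3,0.3,0.3]

```text
clock: 7.75
position: [0.4521, -0.0083, 0.1498]
ee_rot: [-0.002, 0.866, 0.001, 0.501]
contact_force: [0.8, -0.5, -0.1]
width: 0.0496
gripper_force: 41.8
```

carry_out:
  linear:
    - [0,0,-0.002]
    - [0,0,-0.002]
    - [0,0,0]
  angular:
    - [0,0,0]
    - [0,0,0]
    - [0,0,0]
  hand: [0.3,0.3,0.3]

```text
clock: 8.0
position: [0.452, -0.0083, 0.1473]
ee_rot: [-0.002, 0.866, 0.001, 0.5]
contact_force: [-0.3, -0.2, -1.6]
width: 0.05
gripper_force: 41.8
```

carry_out:
  linear:
    - [0,0,-0.002]
    - [0,0,-0.002]
    - [0,0,0]
  angular:
    - [0,0,0]
    - [0,0,0]
    - [0,0,0]
  hand: [0.3,0.3,0.3]

```text
clock: 8.25
position: [0.452, -0.0083, 0.1452]
ee_rot: [-0.002, 0.866, 0.001, 0.5]
contact_force: [0.7, -0.1, -0.2]
width: 0.0494
gripper_force: 41.8
```

carry_out:
  linear:
    - [0,0,-0.003]
    - [0,0,0]
  angular:
    - [0,0,0]
    - [0,0,0]
  hand: [0.3,0.3]

```text
clock: 8.42
position: [0.452, -0.0083, 0.1437]
ee_rot: [-0.002, 0.866, 0.001, 0.5]
contact_force: [-0.0, 0.3, -0.9]
width: 0.05
gripper_force: 41.8
```

carry_out:
  linear:
    - [0,0,-0.003]
    - [0,0,0]
  angular:
    - [0,0,0]
    - [0,0,0]
  hand: [0.3,0.3]

```text
clock: 8.58
position: [0.452, -0.0083, 0.1422]
ee_rot: [-0.002, 0.866, 0.001, 0.5]
contact_force: [0.6, -0.2, -1.0]
width: 0.0499
gripper_force: 41.8
```

carry_out:
  linear:
    - [0,0,-0.002]
    - [0,0,0]
  angular:
    - [0,0,0]
    - [0,0,0]
  hand: [0.3,0.3]

```text
clock: 8.75
position: [0.452, -0.0083, 0.1413]
ee_rot: [-0.002, 0.866, 0.001, 0.5]
contact_force: [-0.9, 0.7, -0.9]
width: 0.0497
gripper_force: 41.8
```

carry_out:
  linear:
    - [0,0,-0.002]
    - [0,0,0]
  angular:
    - [0,0,0]
    - [0,0,0]
  hand: [0.3,0.3]

```text
clock: 8.92
position: [0.4521, -0.0083, 0.1404]
ee_rot: [-0.002, 0.866, 0.001, 0.5]
contact_force: [0.6, 0.1, 0.5]
width: 0.0496
gripper_force: 41.8
```

```bash
python3 - <<'E'
from h import *
s,r=cur();print(s['position'],s['contact_force'])
im=manip.get_image("scene"); cv2.imwrite('pics/c3.png',cv2.resize(im[160:280,260:400,::-1],(700,600),interpolation=cv2.INTER_CUBIC))
c=[c for c in blobs(im,(105,130,50),(125,255,255)) if abs(cen(c)-[319,220]).max()<25][0];print(cv2.boundingRect(c),cen(c))
E
```

```text
[ 0.45205298 -0.00834037  0.1403793 ] [0.585616   0.14442831 0.50273515]
(307, 200, 24, 43) [319.65020847 220.10072416]
```

View pics/c3.png

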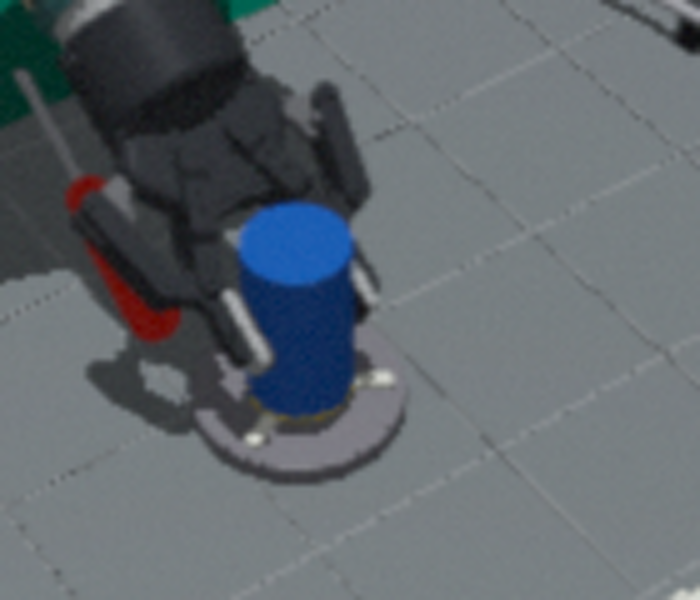

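carry_out:
  linear:
    - [0,0,-0.002]
    - [0,0,0]
  angular:
    - [0,0,0]
    - [0,0,0]
  hand: [0.3,0.3]

```text
clock: 9.13
position: [0.4522, -0.0083, 0.1399]
ee_rot: [-0.002, 0.865, 0.001, 0.501]
contact_force: [-1.1, 0.1, 3.0]
width: 0.0496
gripper_force: 41.9
```

carry_out:
  linear:
    - [0,0,-0.002]
    - [0,0,0]
  angular:
    - [0,0,0]
    - [0,0,0]
  hand: [0.3,0.3]

```text
clock: 9.3
position: [0.4523, -0.0083, 0.1394]
ee_rot: [-0.002, 0.865, 0.001, 0.502]
contact_force: [-3.4, 1.3, 6.6]
width: 0.0495
gripper_force: 42.0
```

carry_out:
  linear:
    - [0,0,0.002]
    - [0,0,0]
    - [0,0,0]
    - [0,0,0]
    - [0,0,0]
    - [0,0,0]
    - [0,0,0]
  angular:
    - [0,0,0]
    - [0,0,0]
    - [0,0,0]
    - [0,0,0]
    - [0,0,0]
    - [0,0,0]
    - [0,0,0]
  hand: [0.7,0.8,0.9,0.9,0.9,0.9,0.9]

```text
clock: 9.88
position: [0.452, -0.0084, 0.1394]
ee_rot: [-0.002, 0.866, 0.001, 0.5]
contact_force: [-0.1, 0.1, 0.9]
width: 0.077
gripper_force: 0.0
```

carry_out:
  linear:
    - [-0.017,0,0.01]
    - [-0.026,0,0.015]
    - [-0.026,0,0.015]
    - [-0.026,0,0.015]
    - [-0.026,0,0.015]
    - [-0.026,0,0.015]
    - [-0.026,0,0.03]
    - [-0.026,0,0.03]
  angular:
    - [0,0,0]
    - [0,0,0]
    - [0,0,0]
    - [0,0,0]
    - [0,0,0]
    - [0,0,0]
    - [0,0,0]
    - [0,0,0]
  hand: [0.9,0.9,0.9,0.9,0.9,0.9,0.9,0.9]

```text
clock: 10.55
position: [0.3615, -0.0088, 0.2194]
ee_rot: [-0.002, 0.868, 0.001, 0.496]
contact_force: [0.2, -0.2, 0.0]
width: 0.0765
gripper_force: 0.0
```

carry_out:
  linear:
    - [0,0,0.03]
    - [0,0,0.03]
    - [0,0,0.03]
    - [0,0,0]
    - [0,0,0]
    - [0,0,0]
  angular:
    - [0,0,0]
    - [0,0,0]
    - [0,0,0]
    - [0,0,0]
    - [0,0,0]
    - [0,0,0]
  hand: [0.9,0.9,0.9,0.9,0.9,0.9]

```text
clock: 11.05
position: [0.3612, -0.0085, 0.2634]
ee_rot: [-0.002, 0.868, 0.001, 0.496]
contact_force: [0.2, -0.1, 0.0]
width: 0.0767
gripper_force: 0.0
```

```bash
python3 - <<'E'
from h import *
s,r=cur();print(s['position'],s['contact_force'])
im=manip.get_image("scene"); cv2.imwrite('pics/s4.png',im[:,:,::-1])
E
```

```text
[ 0.36122864 -0.00850857  0.26343184] [ 0.23588963 -0.10882911  0.01502255]
```

View pics/s4.png

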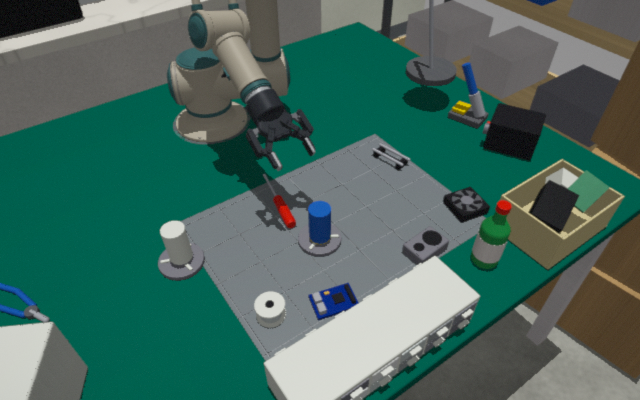

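The blue cup stands upright and upside down over the post at (319,222). The gripper is clear of it, and everything else is unmoved.

```bash
python3 -c "
from rig import manip
print(manip.sign_off())"
```

```text
the job is handed in; nothing more can be done
None
```

The blue cup is upside down over the free post, lowered until it touched the base, released and handed in at about 11 s; the last picture shows it standing upright with nothing else visibly moved, but no verdict came back.

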